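# Seat the square-footed tealight holder in the altar pedestal

### The arm

A 6-joint arm with a two-finger parallel gripper is mounted at the origin on the work surface. World frame = base frame: x ahead of the robot, y to its left, z up, the work surface at z = 0. Lengths are in m, angles in rad, forces in N, time in s.
With the tool pointing down it reaches from about 0.3 to 0.875 m from the base axis. Payload 6.4 kg.
Tool frame: the origin (TCP) lies at the very end of the fingers, on their centre line; the grasp point (between the pads) lies grip_point_offset behind it (grip_point_offset is the distance from the TCP to the grasp point, in m); y points along the fingers, x is the direction in which the jaws open and shut, and the axes are right-handed (so a half turn about y gives the same grasp; the last joint's range is limited). The gripper opens to 85 mm and grips with 20 to 120 N. Pads are 22 mm wide; open, the fingers measure 114 mm over their backs; the gripper's body (76 mm by 85 mm) begins 54 mm behind the grasp point. The pads swing forward as they close: fully open they stand 13 mm farther back than shut.
Start: joints at [-1.522, 0.181, 1.607, -0, 1.354, -0.206], TCP at [0.145, -0.556, 0.231] pointing down, gripper open.
Joint ranges: [-2.99, 2.99], [-0.89, 2.07], [0.3, 2.58], [-1.14, 4.28], [0, 2.63], [-3.12, 3.12]. Speed limits (rad/s): [2.57, 2.57, 3.01, 3.14, 3.14, 3.14].

### API

Orientations are given as a unit quaternion [w, x, y, z].
In Python, from bench import get_obs, camera, camera_model, hand_in, grip_point_offset gives the robot as it stands.
- The arm moves only by the shell command python3 -m jog 'ROWS'. ROWS is JSON, a list of rows, each a list of 7 numbers: the shift along the tool's x, y, z in mm, then the turn, a rotation vector about the tool's x, y, z in degrees, then the gripper's target within -1 to 1 (shut at 1, half-way at 0, fully open at -1). In form: [[x, y, z, ax, ay, az, grip], ...]. A call has 1 to 8 rows; each row shifts and turns the commanded pose from where the row before left it, along the tool's axes as they then stand; what a row does not reach is not made up. A row lasts 1/12 s, in which the tool goes at most 41.7 mm and 7.16 degrees, less where a joint would pass 70% of its speed; a pose out of reach is approached as far as the arm can. A call is refused whole if a number of a shift passes 41.7 or a number of a turn 7.16, either way. A call with a gripper value outside its range is refused whole. The fingers move at their own pace and stop on an object; the grip force is fixed at half the most. Time passes only in rows, so rows that do not move let the fingers close. It gives the time, the measured TCP pose, the force and the opening at its end, in the units of the state.
- get_obs(): the state, without advancing time (a new reading comes with each control period).
- camera(name): name is "side" or "top" or "wrist"; returns the picture (400x640x3 uint8, blue, green, red); there is no depth.
- camera_model(name): a dict with "K" (3x3 intrinsics, pixels), "pose" (4x4, takes a point from camera to world coordinates). Camera axes: x right, y down, z forward; pixel columns grow to the right and rows downward; lengths in m; the calibration is good to about 2 mm. A picture is of the moment at which its call begins: read the wrist's pose just before it. camera_model takes no time and is no camera call; for the wrist camera it gives the pose at the moment of the call.
- hand_in(): hands the job in, once; it reports no verdict.
The state is a dict: "time_s": time; "q": joint angles; "dq": joint speeds; "joint_efforts": joint torques, N m; "eef_pos": TCP position; "eef_rot": TCP orientation; "wrist_force": force on the tool from outside, world axes, zero at the start; "torque": the same for the moment, N m; "opening": opening from 0.0 (shut) to 1.0 (fully open).
Only numpy, scipy, OpenCV 4.12 (cv2) and the standard library are available. Lean on these libraries where they do the work, as an engineer would, in place of code of your own. Each camera call takes 0.05 s, during which the arm holds its last target.

### The job

Pick up the square-footed steel tealight holder and seat it in the brass socket of the marble pedestal. The socket was bedded by hand, off centre and turned, so shuffle and turn the foot by feel, gently and without forcing or dropping it, until it falls fully home and stands upright, then let go. Leave the incense bowl, the tealight tin and the cup where they stand.

Things in the scene. Friction and masses are not known exactly. Their poses are not given: they have to be found in the camera images.
- holder: Steel tealight holder, upright, 0.2 to 0.33 kg. Open square cup 48 x 48 mm outside, walls 4 mm, from 20 to 58 mm above the origin; below it a solid square foot 30 x 30 mm, 20 mm long, its lowest 3 mm tapering to 28 x 28. Origin: centre of the foot's underside. z up; x, y square to the flat sides of cup and foot (parallel; a quarter turn makes no difference). Grip it across the cup's flats.
- pedestal: Fixed round marble pedestal, 136 mm across, 25 mm high, carrying a rigid round brass socket ring 88 mm across, top 47 mm above the board. Origin: centre of the underside, on the board; z up. The ring was bedded by hand, which this pose does not show: its centre lies up to 4 mm off the pedestal's axis along each of x and y, and its square pocket may be turned to any angle about z.
- ledge (a point): Point on the pedestal's axis, 41 mm up, at the level of the flat ledge in the socket. The ring's round mouth is 56 mm across, from the ring's top (47 mm) down 6 mm to this ledge; the ledge surrounds the square pocket, concentric with the mouth. The holder's foot enters the mouth at any turn and first rests on the ledge. The point ignores how the ring is really bedded.
- seat (a point): Point on the pedestal's axis, 29 mm up, at the level of the flat pocket floor. The square pocket is 33 x 33 mm and goes 12 mm below the ledge; the foot drops in only when within about 1.5 mm and 0.1 rad of it (any quarter turn). Fully home, the foot's underside is on this floor and a 2 mm gap stays between cup and ring top. The point ignores how the ring is really bedded.
- bowl: Green glazed incense bowl, 104 mm across, 60 mm high, bystander. Origin: centre of its underside.
- tin: Round steel tealight tin, 44 mm across, 24 mm high, bystander. Origin: centre of its underside.
- cup: White porcelain cup without a handle, 64 mm across, 50 mm high, bystander. Origin: centre of its underside.
Not all that is in view belongs to the job. Leave any blue look-alike of the holder alone. There is more than one size of the pedestal; the job needs the larger.

How it is judged:
At the end, for the whole second after the job is handed in: The holder is at rest and upright (within 0.06 rad) in the socket, its foot on the pocket floor (origin within 26 to 31 mm above the pedestal's origin, 29 mm when seated) and within 10 mm of the pedestal's axis (z of holder in the frame of pedestal between 0.026 and 0.031 m and horizontal distance between holder and pedestal below 0.01 m and angle between holder's own z axis and vertical below 0.06 rad and linear speed of holder below 0.02 m/s); the robot touches nothing.
It fails at once if before it has sunk into the pocket, the holder is pressed, knocked or dropped on the pedestal or its socket with more than 30 N (contact force between holder and pedestal above 30 N and z of holder in the frame of pedestal above 0.034 m).
It fails at once if the holder is rammed into the socket with more than 80 N (falling home by its own weight is allowed) (contact force between holder and pedestal above 80 N).
It fails at once if the incense bowl is pushed more than 20 mm or tipped (distance of bowl from where it was at the start of the episode above 0.02 m or angle between bowl's own z axis and vertical above 0.3 rad).
It fails at once if the tealight tin is pushed more than 20 mm or tipped (distance of tin from where it was at the start of the episode above 0.02 m or angle between tin's own z axis and vertical above 0.3 rad).
It fails at once if the cup is pushed more than 20 mm or tipped (distance of cup from where it was at the start of the episode above 0.02 m or angle between cup's own z axis and vertical above 0.3 rad).
It also fails if it takes over 64 s, if anything falls off the work surface, if the arm or the gripper's body presses on something with over 40 N, if the wrist force passes 120 N, or if a joint passes its speed limit or range.

## Working session

There is one attempt and no reset: what is moved stays moved. The work goes in short steps, Python scripts to look and compute and a shell command to move; the robot and the scene stay as the last step left them, time stands still between calls to the robot, and variables do not carry over. Pictures are saved under pics/ and viewed, and the job is handed in when it is done.

```bash
ls; mkdir -p pics
python3 - <<'E'
from bench import *
import cv2
print(get_obs(), grip_point_offset)
for n in("top","side","wrist"):
    m=camera_model(n);print(n,m["K"],m["pose"].round(4) if hasattr(m["pose"],"round") else m["pose"])
    cv2.imwrite(f"pics/{n}0.png",camera(n))
E
```

```text
pics
{'time_s': 0.0, 'q': array([-1.52229557e+00,  1.81563679e-01,  1.60800641e+00,  1.82290587e-05,
        1.35378203e+00, -2.06315108e-01]), 'dq': array([-0.0012367 ,  0.00123882, -0.00063162, -0.00021596, -0.00138211,
       -0.00027936]), 'joint_efforts': array([-1.33171612e-03, -4.44873726e+01, -3.51338446e+01, -3.38167310e-04,
        9.09426453e-03, -1.48156943e-05]), 'eef_pos': array([ 0.14492571, -0.55587135,  0.23037219]), 'eef_rot': array([ 0.55995524, -0.55900072,  0.43281551, -0.43201743]), 'wrist_force': array([-0.28813483, -0.32556085, -0.00289579]), 'torque': array([ 0.02477613, -0.0267184 , -0.00626482]), 'opening': 1.0001663950761666} 0.0187
top [[509.37863683   0.         312.18750744]
 [  0.         509.37863683 199.23335792]
 [  0.           0.           1.        ]] [[-0.0125 -0.9877  0.1556  0.4432]
 [-0.9999  0.012  -0.004   0.0044]
 [ 0.0021 -0.1557 -0.9878  1.037 ]
 [ 0.      0.      0.      1.    ]]
side [[373.24427235   0.         319.67288092]
 [  0.         373.24427235 202.80757838]
 [  0.           0.           1.        ]] [[-0.9962 -0.0622  0.0602  0.5538]
 [-0.0866  0.7274 -0.6807  0.5298]
 [-0.0015 -0.6833 -0.7301  0.6439]
 [ 0.      0.      0.      1.    ]]
wrist [[354.80857906   0.         317.10738909]
 [  0.         354.80857906 204.67908247]
 [  0.           0.           1.        ]] [[ 0.2526 -0.9138 -0.3182  0.2265]
 [-0.9676 -0.2391 -0.0814 -0.5351]
 [-0.0017  0.3284 -0.9445  0.3738]
 [ 0.      0.      0.      1.    ]]
```

View pics/top0.png

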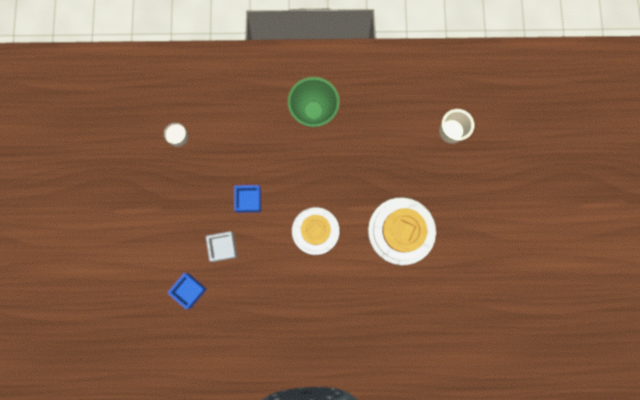

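View pics/side0.png

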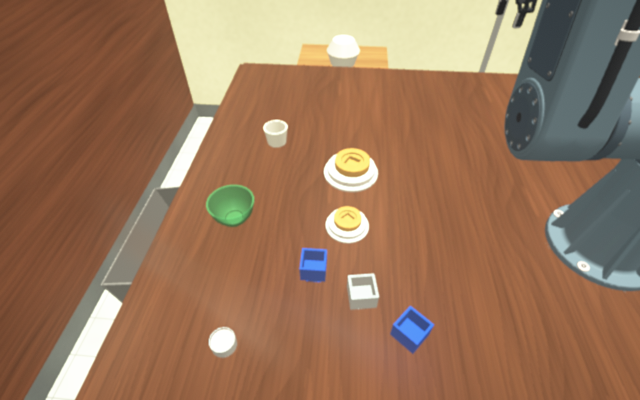

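View pics/wrist0.png

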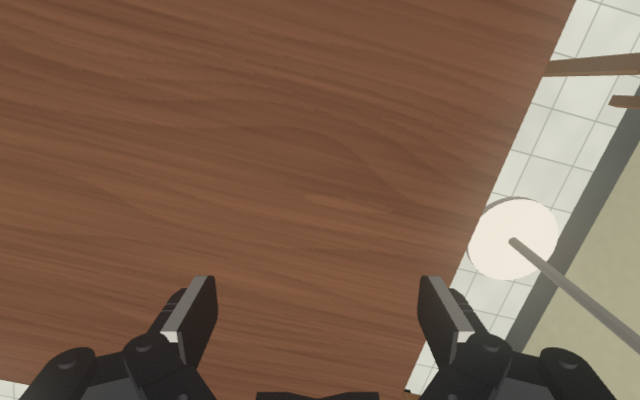

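The steel holder candidate is the grey-white square at top (221,247). The squares at (247,199) and (187,291) are blue look-alikes. Of the two pedestals, (402,231) is the larger and (316,231) the smaller, so I want (402,231). I'll confirm with a crop and measure.

```bash
cat > h.py <<'E'
import numpy as np,cv2
from bench import *
def ray(m,u,v,z):
    K=np.array(m["K"]);P=np.array(m["pose"]);d=P[:3,:3]@np.linalg.solve(K,[u,v,1.]);o=P[:3,3]
    return o+d*(z-o[2])/d[2]
def proj(m,p):
    K=np.array(m["K"]);P=np.array(m["pose"]);c=P[:3,:3].T@(np.array(p)-P[:3,3]);q=K@c;return q[:2]/q[2]
E
python3 - <<'E'
from h import *
t=cv2.imread("pics/top0.png");s=cv2.imread("pics/side0.png")
a=cv2.resize(t[160:320,150:450],None,fx=2.6,fy=2.6,interpolation=cv2.INTER_CUBIC)
cv2.imwrite("pics/crop_top.png",a)
a=np.hstack([cv2.resize(t[220:275,195:250],(390,390),interpolation=cv2.INTER_CUBIC),cv2.resize(t[190:270,362:442],(390,390),interpolation=cv2.INTER_CUBIC)])
cv2.imwrite("pics/crop2.png",a)
hsv=cv2.cvtColor(t,cv2.COLOR_BGR2HSV)
m=camera_model("top")
w=((hsv[...,1]<70)&(hsv[...,2]>100)).astype(np.uint8)
n,l,st,c=cv2.connectedComponentsWithStats(w)
for i in range(1,n):
    if st[i,4]>60 and st[i,1]>60: print(st[i],c[i], ray(m,*c[i],0.025).round(4))
y=((hsv[...,0]>12)&(hsv[...,0]<35)&(hsv[...,1]>110)&(hsv[...,2]>150)).astype(np.uint8)
n,l,st,c=cv2.connectedComponentsWithStats(y)
for i in range(1,n):
    if st[i,4]>60: print('y',st[i],c[i],ray(m,*c[i],0.047).round(4))
E
```

```text
[440 109  35  34 934] [456.48929336 125.43468951] [ 0.7528 -0.2988  0.025 ]
[164 123  24  23 442] [175.40497738 134.03846154] [0.7414 0.2792 0.025 ]
[ 368  197   69   69 2153] [399.55968416 231.38643753] [ 0.5356 -0.173   0.025 ]
[ 291  207   49   48 1145] [315.07248908 231.39563319] [ 0.5377 -0.0046  0.025 ]
[205 231  32  31 782] [220.58439898 246.157289  ] [0.5107 0.183  0.025 ]
y [ 383  209   44   43 1476] [404.4898374 230.       ] [ 0.5362 -0.1788  0.047 ]
y [301 215  29  29 651] [315.30721966 229.28264209] [ 0.5397 -0.005   0.047 ]
```

View pics/crop2.png

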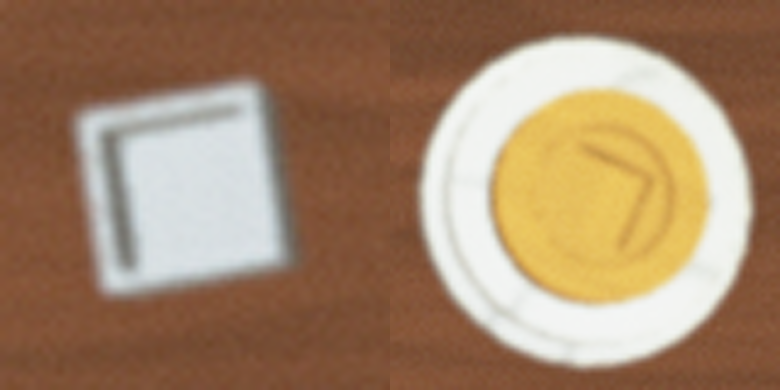

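View pics/crop_top.png

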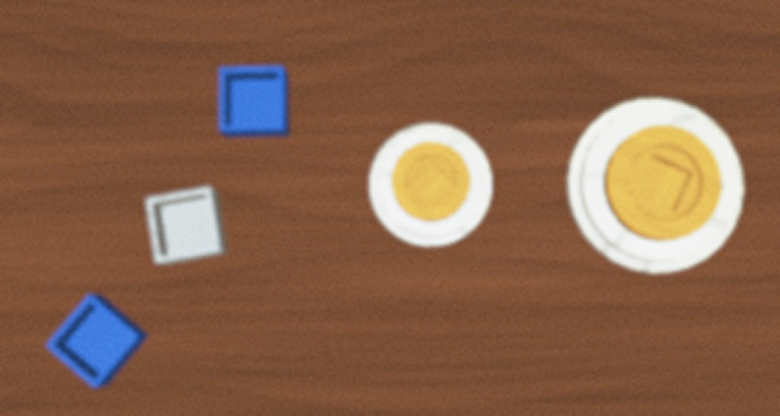

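The crops confirm it. The left object is an uncoloured steel square cup (top px 221,247). On the right is the larger pedestal with its brass ring, with pocket edges showing a corner near (410,227). I'll view the pedestal with the wrist camera on the way.

```bash
cat >> h.py <<'E'
from scipy.spatial.transform import Rotation as Ro
def R():
    q=get_obs()["eef_rot"];return Ro.from_quat([q[1],q[2],q[3],q[0]]).as_matrix()
def w2t(d): return (R().T@np.array(d)*1000).round(1)
E
python3 - <<'E'
from h import *
print(R().round(3)); o=get_obs()
print(w2t(np.array([0.50,-0.177,0.23])-o["eef_pos"]))
t=cv2.imread("pics/top0.png");hsv=cv2.cvtColor(t,cv2.COLOR_BGR2HSV);m=camera_model("top")
w=((hsv[...,1]<70)&(hsv[...,2]>140)).astype(np.uint8);w2=np.zeros_like(w);w2[225:270,198:245]=w[225:270,198:245]
w2=cv2.morphologyEx(w2,cv2.MORPH_CLOSE,np.ones((7,7)))
c=max(cv2.findContours(w2,0,2)[0],key=cv2.contourArea)
b=cv2.boxPoints(cv2.minAreaRect(c));P=np.array([ray(m,*p,0.058) for p in b]);print(b,P.round(4),P.mean(0))
for i in range(4):
    d=P[(i+1)%4]-P[i];print(np.linalg.norm(d),np.degrees(np.arctan2(d[1],d[0])))
E
```

```text
[[ 0.252 -0.     0.968]
 [-0.968  0.001  0.252]
 [-0.001 -1.     0.   ]]
[-277.3    1.1  439.1]
[[204.38152 234.47977]
 [230.98268 230.38727]
 [235.21388 257.89017]
 [208.61272 261.98267]] [[0.5313 0.2087 0.058 ]
 [0.5385 0.1576 0.058 ]
 [0.4857 0.1489 0.058 ]
 [0.4786 0.1995 0.058 ]] [0.50853512 0.17867733 0.058     ]
0.05157480822190619 -81.8984415965068
0.053512222890509054 -170.61111717360205
0.051147119897897664 98.02063422767564
0.053451334602667246 9.849015881493004
```

```bash
python3 -m jog '[[-19.8,0,31.4,0,0,0,-1],[-19.8,0,31.4,0,0,0,-1],[-19.8,0,31.4,0,0,0,-1],[-19.8,0,31.4,0,0,0,-1],[-19.8,0,31.4,0,0,0,-1],[-19.8,0,31.4,0,0,0,-1],[-19.8,0,31.4,0,0,0,-1]]'
python3 -m jog '[[-19.8,0,31.4,0,0,0,-1],[-19.8,0,31.4,0,0,0,-1],[-19.8,0,31.4,0,0,0,-1],[-19.8,0,31.4,0,0,0,-1],[-19.8,0,31.4,0,0,0,-1],[-19.8,0,31.4,0,0,0,-1],[-19.8,0,31.4,0,0,0,-1],[0,0,0,0,0,0,-1]]'
python3 - <<'E'
from h import *
m=camera_model("wrist");im=camera("wrist");cv2.imwrite("pics/w1.png",im)
np.save("w1.npy",{k:np.array(m[k]) for k in("K","pose")},allow_pickle=True)
print(get_obs()["eef_pos"],get_obs()["wrist_force"],proj(m,[0.536,-0.178,0.041]))
E
```

```text
time_s: 0.73
eef_pos: [0.3235, -0.3653, 0.2312]
eef_rot: [0.559, -0.559, 0.433, -0.432]
wrist_force: [0.5, -0.9, 0.2]
opening: 1.002
time_s: 1.4
eef_pos: [0.5035, -0.1725, 0.2311]
eef_rot: [0.562, -0.56, 0.431, -0.431]
wrist_force: [0.1, -1.0, -0.2]
opening: 1.001
[ 0.5019555  -0.1745475   0.23096115] [-1.54690286 -0.77094973 -0.03424097] [331.81146204 142.90227149]
```

View pics/w1.png

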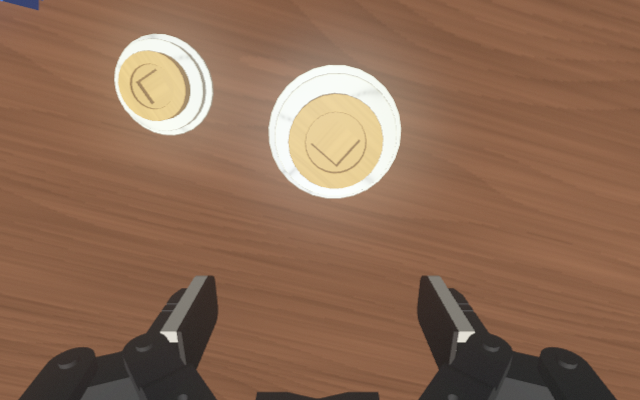

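The wrist picture shows the larger pedestal's ring at about (336,141), with a V of pocket edges whose corner is at (337,165). I'll go closer for precision.

```bash
python3 -m jog '[[2,30,8,0,0,0,-1],[2,30,8,0,0,0,-1],[2,30,8,0,0,0,-1],[0,0,0,0,0,0,-1],[0,0,0,0,0,0,-1]]'
python3 - <<'E'
from h import *
m=camera_model("wrist");im=camera("wrist");cv2.imwrite("pics/w2.png",im)
np.save("w2.npy",{k:np.array(m[k]) for k in("K","pose")},allow_pickle=True)
print(get_obs()["eef_pos"],get_obs()["wrist_force"],proj(m,[0.536,-0.178,0.041]))
u,v=proj(m,[0.536,-0.178,0.041]).astype(int)
a=im[max(v-100,0):v+100,u-130:u+130];print(max(v-100,0),u-130)
cv2.imwrite("pics/w2c.png",cv2.resize(a,None,fx=3,fy=3,interpolation=cv2.INTER_CUBIC))
E
```

```text
time_s: 1.87
eef_pos: [0.5234, -0.1771, 0.1396]
eef_rot: [-0.559, 0.56, -0.434, 0.431]
wrist_force: [0.1, 0.9, 0.3]
opening: 1.0
[ 0.52464613 -0.17776128  0.14159157] [ 0.21915686 -0.56957673  0.16459406] [323.07301696 188.44064452]
88 193
```

View pics/w2c.png

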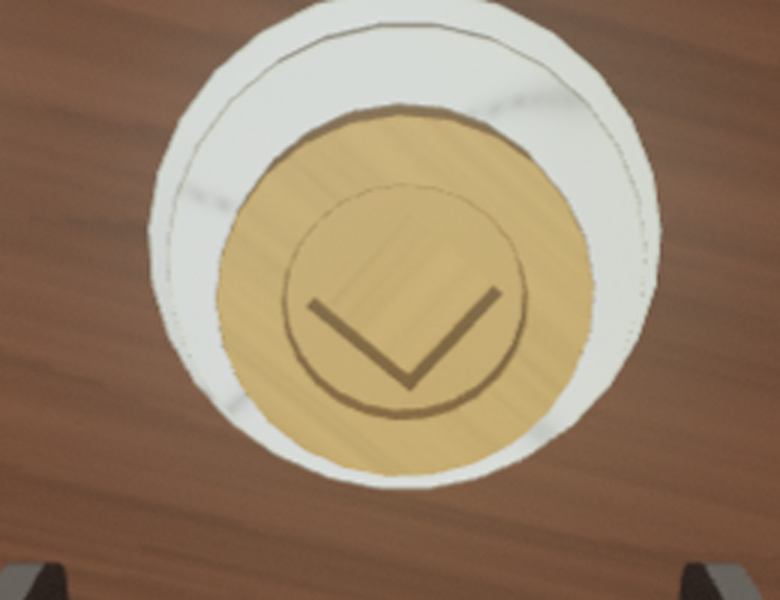

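The enlarged crop shows the ring, the mouth circle and a V of near pocket walls, with corner about (409,390) and arm ends about (308,303) and (501,290) in crop pixels. I'll cast these onto the 41 and 47 mm planes.

Run:
```python
from h import *
m=np.load("w2.npy",allow_pickle=True).item()
im=cv2.imread("pics/w2.png")
f=lambda x,y:(193+(x+.5)/3-.5,88+(y+.5)/3-.5)
C=[ray(m,*f(*p),0.041) for p in[(308,303),(409,391),(501,290)]]
for a,b in((0,1),(2,1)):
    d=C[b]-C[a];print("edge",np.linalg.norm(d),np.degrees(np.arctan2(d[1],d[0]))%90)
C=np.array(C);print("corners",C.round(4),"pocket ctr",(C[0]+C[2])/2)
def circ(P):
    A=np.c_[2*P[:,:2],np.ones(len(P))];s=np.linalg.lstsq(A,(P[:,:2]**2).sum(1),rcond=None)[0];return s[:2],2*np.sqrt(s[2]+s[:2]@s[:2])
Q=np.array([ray(m,*f(*p),0.047) for p in[(284,297),(527,297),(404,184),(405,419),(320,212),(490,212),(490,384),(320,384)]]);print("mouth",circ(Q))
# ring top outer: manual
Q=np.array([ray(m,*f(*p),0.047) for p in[(218,290),(594,290),(402,115),(402,475),(285,160),(525,160),(285,430),(535,425)]]);print("ringtop",circ(Q))
# pedestal outer contour: lower part is top edge
Q=np.array([ray(m,*f(*p),0.025) for p in[(168,265),(645,265),(402,24),(250,75),(560,75)]]);print("ped top?",circ(Q))
hsv=cv2.cvtColor(im,cv2.COLOR_BGR2HSV)
# dark V mask in brass
b=((hsv[...,0]>10)&(hsv[...,0]<30)&(hsv[...,1]>90)).astype(np.uint8)
dk=((hsv[...,2]<150)).astype(np.uint8);cv2.imwrite("pics/dk.png",cv2.resize(dk[88:288,193:453]*255,None,fx=3,fy=3))
```

```text
edge 0.032939042714995995 61.82290617299684
edge 0.03338321450576867 64.71679051056671
corners [[ 0.5308 -0.159   0.041 ]
 [ 0.5153 -0.188   0.041 ]
 [ 0.5455 -0.2023  0.041 ]] pocket ctr [ 0.53816394 -0.18061418  0.041     ]
mouth (array([ 0.53809963, -0.18070063]), np.float64(0.05672820649412173))
ringtop (array([ 0.53777313, -0.18097356]), np.float64(0.08623313039715175))
ped top? (array([ 0.54021497, -0.1807477 ]), np.float64(0.11915350912337615))
```

View pics/dk.png

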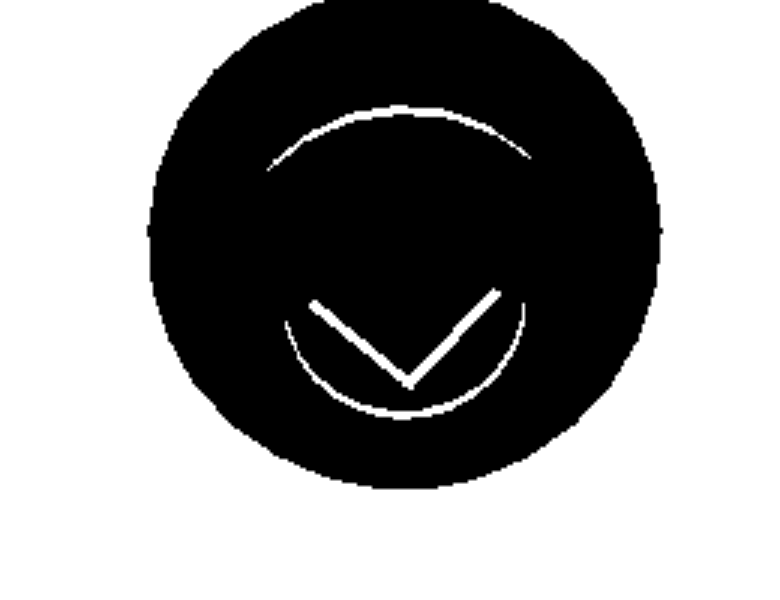

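Pocket centre by V: (0.5382,-0.1806). By mouth: (0.5381,-0.1807). Yaw is about 63.3° mod 90, and the 33 mm edge and 56.7 mm mouth check out. Next is the holder.

```bash
python3 -m jog '[[-35,0,7.5,0,0,0,-1],[-35,0,7.5,0,0,0,-1],[-35,0,7.5,0,0,0,-1],[-35,0,7.5,0,0,0,-1],[-35,0,7.5,0,0,0,-1],[-35,0,7.5,0,0,0,-1],[-35,0,7.5,0,0,0,-1],[-35,0,7.5,0,0,0,-1]]'
python3 -m jog '[[-35,0,7.5,0,0,0,-1],[-35,0,7.5,0,0,0,-1],[0,0,0,0,6,0,-1],[0,0,0,0,0,0,-1],[0,0,0,0,0,0,-1]]'
python3 - <<'E'
from h import *
m=camera_model("wrist");im=camera("wrist");cv2.imwrite("pics/w3.png",im)
np.save("w3.npy",{k:np.array(m[k]) for k in("K","pose")},allow_pickle=True)
print(get_obs()["eef_pos"],R().round(3),proj(m,[0.509,0.179,0.058]))
E
```

```text
time_s: 2.58
eef_pos: [0.5139, 0.11, 0.1445]
eef_rot: [0.56, -0.558, 0.431, -0.434]
wrist_force: [0.8, -0.4, 0.0]
opening: 1.0
time_s: 3.0
eef_pos: [0.5106, 0.1803, 0.1435]
eef_rot: [0.538, -0.536, 0.459, -0.461]
wrist_force: [-0.6, 0.2, -0.1]
opening: 1.0
[0.5105538  0.1796952  0.14305074] [[ 0.152  0.003  0.988]
 [-0.988 -0.     0.152]
 [ 0.001 -1.     0.003]] [318.10271953 213.9238543 ]
```

View pics/w3.png

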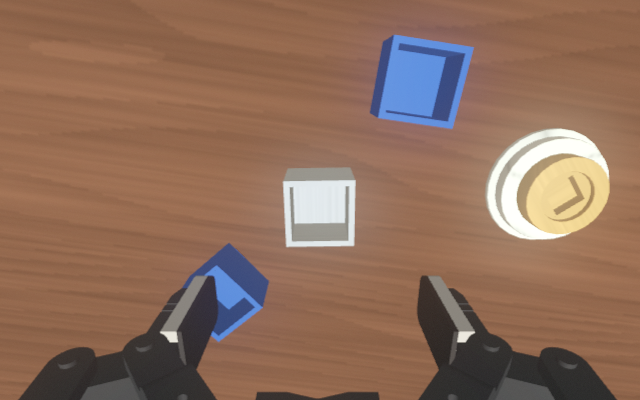

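The holder rim is at px (284,181),(354,181),(355,245),(286,247), squared to the jaws. The blue look-alike at (228,290) is close to the left finger, so I'll check clearance.

Run:
```python
from h import *
m=np.load("w3.npy",allow_pickle=True).item()
P=np.array([ray(m,*p,0.058) for p in[(283.5,180),(354.5,180),(355.5,245.5),(285.5,247.5)]])
print(P.round(4),P.mean(0))
for i in range(4):
    d=P[(i+1)%4]-P[i];print(np.linalg.norm(d),np.degrees(np.arctan2(d[1],d[0])))
r=R();e=get_obs()["eef_pos"]
print("tool yaw",np.degrees(np.arctan2(r[1,0],r[0,0])))
c=P.mean(0);c[2]=0.058
print("to holder",w2t(c-e))
t=cv2.imread("pics/top0.png");hsv=cv2.cvtColor(t,cv2.COLOR_BGR2HSV);mt=camera_model("top")
b=((hsv[...,0]>95)&(hsv[...,0]<130)&(hsv[...,1]>120)).astype(np.uint8)
for k in cv2.findContours(b,0,2)[0]:
    if cv2.contourArea(k)>200:
        B=cv2.boxPoints(cv2.minAreaRect(k));Q=np.array([ray(mt,*p,0.058) for p in B]);print(((Q-c)@r*1000).round(0)[:,[0,2]])
```

```text
[[0.5293 0.2055 0.058 ]
 [0.5366 0.1587 0.058 ]
 [0.4894 0.149  0.058 ]
 [0.4802 0.198  0.058 ]] [0.50887772 0.1778263  0.058     ]
0.04735783620128366 -81.20254558626769
0.04817003882861873 -168.38680553652816
0.049850026316901 100.59693136665602
0.04967735775701212 8.680626150057362
tool yaw -81.28171465806378
to holder [ 1.6 85.  -2.2]
[[-111.  -71.]
 [ -72.  -37.]
 [ -39.  -76.]
 [ -77. -109.]]
[[ 44. 111.]
 [ 91. 103.]
 [ 83.  55.]
 [ 37.  62.]]
```

```bash
python3 -m jog '[[1.6,20,-2.2,0,0,0,-1],[0,30,0,0,0,0,-1],[0,25,0,0,0,0,-1],[0,20,0,0,0,0,-1],[0,12,0,0,0,0,-1],[0,8,0,0,0,0,-1],[0,0,0,0,0,0,-1],[0,0,0,0,0,0,-1]]'
python3 - <<'E'
from h import *
o=get_obs();print(o["eef_pos"],o["wrist_force"],R().round(3))
m=camera_model("wrist");im=camera("wrist");cv2.imwrite("pics/w4.png",im)
E
```

```text
time_s: 3.72
eef_pos: [0.5084, 0.1781, 0.027]
eef_rot: [0.536, -0.536, 0.461, -0.461]
wrist_force: [0.7, -0.8, 1.2]
opening: 1.002
[0.50836081 0.17809147 0.0269774 ] [ 0.68453321 -0.80908597  1.15850811] [[ 0.149  0.001  0.989]
 [-0.989  0.     0.149]
 [ 0.    -1.     0.001]]
```

View pics/w4.png

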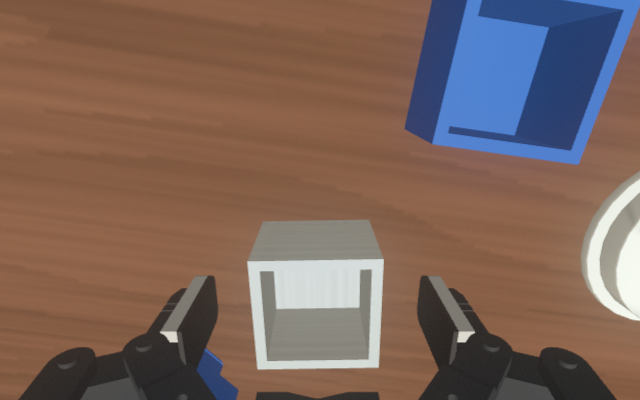

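The holder is centred between the open jaws (rim about (249–382, 262–368)). Closing.

```bash
python3 -m jog '[[0,0,0,0,0,0,0],[0,0,0,0,0,0,0.3],[0,0,0,0,0,0,0.6],[0,0,0,0,0,0,1],[0,0,0,0,0,0,1],[0,0,0,0,0,0,1],[0,0,0,0,0,0,1],[0,0,0,0,0,0,1]]'
python3 - <<'E'
from h import *
o=get_obs();print(o["eef_pos"],o["wrist_force"],o["torque"],R().round(3))
E
```

```text
time_s: 4.43
eef_pos: [0.5084, 0.1787, 0.0273]
eef_rot: [0.537, -0.536, 0.461, -0.461]
wrist_force: [0.0, -0.9, 6.5]
opening: 0.552
[0.5084499  0.17867517 0.02733947] [ 0.03139173 -0.93816802  6.4520284 ] [-0.05681703  0.16131636  0.0345901 ] [[ 0.15   0.002  0.989]
 [-0.989  0.     0.15 ]
 [ 0.    -1.     0.002]]
```

Gripped (opening 0.552 ≈ 47–48 mm). Lift.

```bash
python3 -m jog '[[0,-5,0,0,0,0,1],[0,-10,0,0,0,0,1],[0,-20,0,0,0,0,1],[0,-30,0,0,0,0,1],[0,-20,0,0,0,0,1],[0,-10,0,0,0,0,1],[0,0,0,0,0,0,1],[0,0,0,0,0,0,1]]'
python3 - <<'E'
from h import *
o=get_obs();print(o["eef_pos"],o["wrist_force"],o["torque"],R().round(3))
m=camera_model("wrist");cv2.imwrite("pics/w5.png",camera("wrist"))
np.save("w5.npy",{k:np.array(m[k]) for k in("K","pose")},allow_pickle=True)
cv2.imwrite("pics/s5.png",cv2.resize(camera("side")[180:360,240:480],None,fx=3,fy=3))
E
```

```text
time_s: 5.1
eef_pos: [0.5075, 0.1786, 0.1213]
eef_rot: [0.536, -0.536, 0.461, -0.461]
wrist_force: [-0.2, -0.5, -1.6]
opening: 0.552
[0.50747211 0.17856719 0.12125322] [-0.20763044 -0.54869446 -1.63007228] [-0.02027077  0.03774707 -0.0374526 ] [[ 0.15   0.     0.989]
 [-0.989  0.     0.15 ]
 [-0.    -1.     0.   ]]
```

View pics/w5.png

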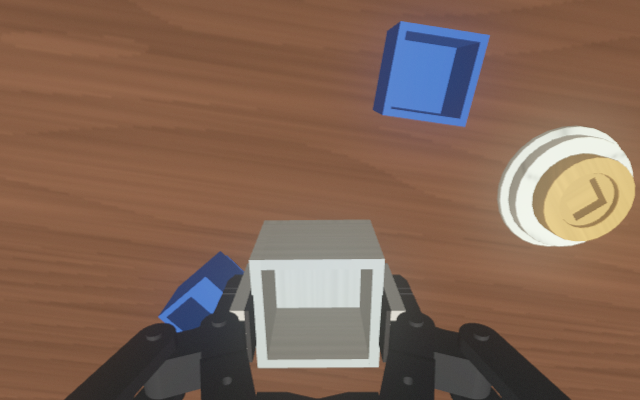

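View pics/s5.png

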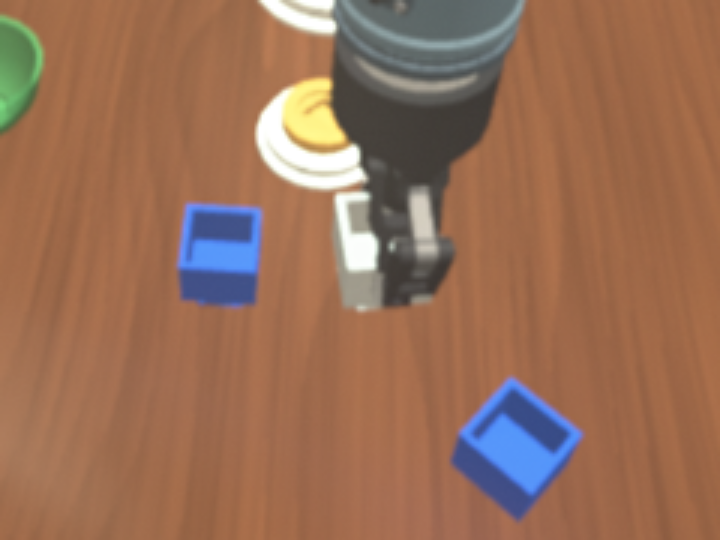

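The holder is held upright and square in the jaws (rim (249,261)–(384,261)–(380,366)–(257,367)). Next I'll work out its in-hand offset.

Run:
```python
from h import *
m=np.load("w5.npy",allow_pickle=True).item()
e=get_obs()["eef_pos"];z=e[2]+0.0307
P=np.array([ray(m,*p,z) for p in[(249,260),(384,260),(380,367),(257,368)]])
for i in range(4):
    d=P[(i+1)%4]-P[i];print(np.linalg.norm(d),np.degrees(np.arctan2(d[1],d[0])))
r=R();print("off tool",((P.mean(0)-e)@r*1000).round(1), "yaw tool",np.degrees(np.arctan2(r[1,0],r[0,0])), "q6",get_obs()["q"][5])
```

```text
0.048661951636360626 -81.3592776719997
0.04857330105038361 -169.73263890551655
0.049894870326278935 99.23270296860792
0.049069457331162886 8.814194035291479
off tool [  0.4 -30.7   0.1] yaw tool -81.40405426599459 q6 1.5382220696298492
```

```bash
python3 -m jog '[[20,0,-5,0,0,0,1],[35.5,0,-9,0,0,0,1],[35.5,0,-9,0,0,0,1],[35.5,0,-9,0,0,0,1],[35.5,0,-9,0,0,0,1],[35.5,0,-9,0,0,0,1],[35.5,0,-9,0,0,0,1],[35.5,0,-9,0,0,0,1]]'
python3 -m jog '[[35.5,0,-9,0,0,0,1],[16,0,-4,0,0,0,1],[0,0,0,0,7.06,0,1],[0,0,0,0,7.06,0,1],[0,0,0,0,7.06,0,1],[0,0,0,0,7.06,0,1],[0,0,0,0,7.06,0,1],[0,0,0,0,0,0,1]]'
python3 -m jog '[[0,0,0,0,0,0,1],[0,0,0,0,0,0,1]]'
python3 - <<'E'
from h import *
o=get_obs();r=R();print(o["eef_pos"],o["wrist_force"],o["torque"],r.round(3),"yaw tool",np.degrees(np.arctan2(r[1,0],r[0,0])),o["q"])
m=camera_model("wrist");cv2.imwrite("pics/w6.png",camera("wrist"))
np.save("w6.npy",{k:np.array(m[k]) for k in("K","pose")},allow_pickle=True)
im=cv2.imread("pics/w6.png");cv2.imwrite("pics/w6c.png",cv2.resize(im[20:220,190:450],None,fx=3,fy=3,interpolation=cv2.INTER_CUBIC))
E
```

```text
time_s: 5.87
eef_pos: [0.4789, -0.0983, 0.1196]
eef_rot: [-0.536, 0.536, -0.462, 0.46]
wrist_force: [0.7, 0.5, -2.4]
opening: 0.548
time_s: 6.53
eef_pos: [0.4743, -0.1494, 0.1195]
eef_rot: [0.369, -0.37, 0.604, -0.602]
wrist_force: [0.3, 0.3, -2.9]
opening: 0.552
time_s: 6.7
eef_pos: [0.4749, -0.1496, 0.1204]
eef_rot: [0.372, -0.372, 0.602, -0.601]
wrist_force: [-0.1, -0.3, -2.4]
opening: 0.551
[ 0.47485048 -0.14961714  0.12037298] [-0.0846106  -0.25571061 -2.43990726] [-0.00676943  0.00674069 -0.04594822] [[-0.446 -0.002  0.895]
 [-0.895  0.001 -0.446]
 [-0.    -1.    -0.002]] yaw tool -116.49326525594711 [-5.44127138e-01  1.44766637e-01  1.89247406e+00  2.52725813e-05
  1.10616298e+00  1.48905240e+00]
```

View pics/w6.png

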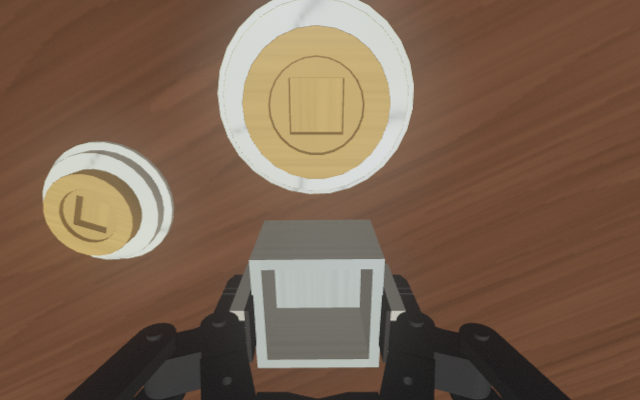

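View pics/w6c.png

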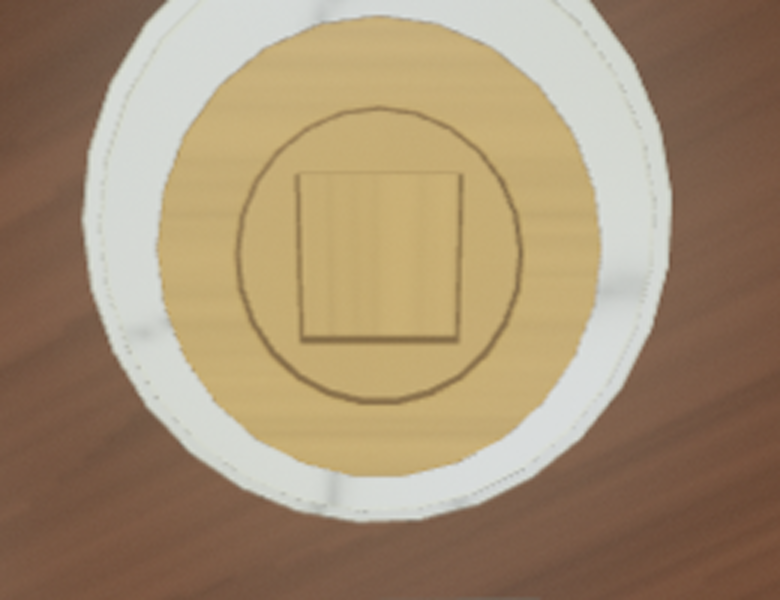

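The pocket shows as a full square, already squared to the holder (crop corners (296,173),(462,173),(459,343),(301,343)). Ray-cast it.

Run:
```python
from h import *
m=np.load("w6.npy",allow_pickle=True).item()
f=lambda x,y:(190+(x+.5)/3-.5,20+(y+.5)/3-.5)
r=R();e=get_obs()["eef_pos"]
P=np.array([ray(m,*f(*p),0.041) for p in[(295,173),(463,173),(460,343),(300,343)]])
for i in range(4):
    d=P[(i+1)%4]-P[i];print(np.linalg.norm(d),np.degrees(np.arctan2(d[1],d[0])))
print(P.mean(0))
Q=np.array([ray(m,*f(*p),0.047) for p in[(237,255),(522,255),(379,107),(379,404)]])
print("mouth",(Q[0]+Q[1])/2,(Q[2]+Q[3])/2)
print("tool d",((P.mean(0)-e)@r*1000).round(1))
H=np.array([ray(m,*p,e[2]+.0307) for p in[(249,260),(384,260),(380,367),(257,368)]])
print("holder off",((H.mean(0)-e)@r*1000).round(1))
```

```text
0.03306688896453361 -116.46332531157717
0.03314068182202557 153.89796809403745
0.03313877863695219 63.54011239135521
0.033142294761039116 -26.226332625902455
[ 0.53748092 -0.18080431  0.041     ]
mouth [ 0.53870887 -0.18143243  0.047     ] [ 0.53754649 -0.1807443   0.047     ]
tool d [-0.1 79.5 69.9]
holder off [  0.8 -30.7   0.4]
```

```bash
python3 -m jog '[[-0.6,0,20,0,0,0,1],[0,0,25,0,0,0,1],[0,0,17,0,0,0,1],[0,0,7.5,0,0,0,1],[0,10,0,0,0,0,1],[0,10,0,0,0,0,1],[0,10,0,0,0,0,1],[0,0,0,0,0,0,1]]'
python3 -m jog '[[0,0,0,0,0,0,1],[0,0,0,0,0,0,1],[0,0,0,0,0,0,1]]'
cat >> h.py <<'E'
def st(n=1):
    o=get_obs();r=R();e=o["eef_pos"];print("eef",(e*1000).round(1),"z_hold",round((e[2]-.0273)*1000,1),"F",o["wrist_force"].round(1),"Ftool",(r.T@o["wrist_force"]).round(1),"T",(r.T@o["torque"]).round(2),"yaw",np.degrees(np.arctan2(r[1,0],r[0,0])).round(1),"err tool",(r.T@(np.array([.5379,-.1803,.0563])-e)*1000).round(1),"tilt",np.degrees(np.arccos(-r[2,1])).round(2),o["opening"],o["time_s"])
E
python3 -c "
from h import *;st()"
```

```text
time_s: 7.42
eef_pos: [0.5347, -0.1788, 0.0877]
eef_rot: [0.37, -0.372, 0.604, -0.6]
wrist_force: [-0.9, 0.4, -3.1]
opening: 0.554
time_s: 7.67
eef_pos: [0.5379, -0.1807, 0.0918]
eef_rot: [-0.371, 0.371, -0.602, 0.602]
wrist_force: [-0.1, -0.1, -2.6]
opening: 0.554
eef [ 537.9 -180.7   91.8] z_hold 64.5 F [-0.1 -0.1 -2.6] Ftool [ 0.2  2.6 -0. ] T [ 0.   -0.02 -0.05] yaw -116.7 err tool [-0.4 35.5 -0.2] tilt 0.05 0.5541239585060918 7.6667
```

```bash
python3 -m jog '[[-0.3,6,0,0,0,0,1],[0,6,0,0,0,0,1],[0,4,0,0,0,0,1],[0,2,0,0,0,0,1],[0,0,0,0,0,0,1],[0,0,0,0,0,0,1],[0,0,0,0,0,0,1]]'
python3 -c "
from h import *;st()"
```

```text
time_s: 8.25
eef_pos: [0.538, -0.1805, 0.0734]
eef_rot: [-0.371, 0.371, -0.602, 0.602]
wrist_force: [0.2, 0.1, -2.6]
opening: 0.554
eef [ 538.  -180.5   73.4] z_hold 46.1 F [ 0.2  0.1 -2.6] Ftool [-0.2  2.6  0.1] T [0.02 0.03 0.  ] yaw -116.7 err tool [-0.1 17.1 -0.2] tilt 0.01 0.5542012614530228 8.25
```

```bash
python3 -m jog '[[0,0.7,0,0,0,0,1],[0,0.7,0,0,0,0,1],[0,0.7,0,0,0,0,1],[0,0,0,0,0,0,1]]'
python3 -c "
from h import *;st()"
```

```text
time_s: 8.58
eef_pos: [0.5378, -0.1804, 0.0711]
eef_rot: [0.371, -0.371, 0.602, -0.602]
wrist_force: [-0.5, -0.5, -2.3]
opening: 0.546
eef [ 537.8 -180.4   71.1] z_hold 43.8 F [-0.5 -0.5 -2.3] Ftool [ 0.7  2.3 -0.2] T [-0.03  0.04  0.04] yaw -116.7 err tool [-0.1 14.8  0. ] tilt 0.01 0.5463268827589135 8.5833
```

```bash
python3 -m jog '[[0,0.7,0,0,0,0,1],[0,0.7,0,0,0,0,1],[0,0.7,0,0,0,0,1],[0,0,0,0,0,0,1]]'
python3 -c "
from h import *;st()"
python3 -m jog '[[0,0.5,0,0,0,0,1],[0,0.5,0,0,0,0,1],[0,0,0,0,0,0,1]]'
python3 -c "
from h import *;st()"
```

```text
time_s: 8.92
eef_pos: [0.5378, -0.1803, 0.0689]
eef_rot: [0.371, -0.371, 0.602, -0.602]
wrist_force: [-0.2, -0.4, -1.7]
opening: 0.554
eef [ 537.8 -180.3   68.9] z_hold 41.6 F [-0.2 -0.4 -1.7] Ftool [ 0.5  1.7 -0. ] T [-0.01  0.03 -0.  ] yaw -116.7 err tool [-0.1 12.6  0.1] tilt 0.02 0.5543202936964464 8.9167
time_s: 9.17
eef_pos: [0.5379, -0.1804, 0.068]
eef_rot: [0.371, -0.371, 0.602, -0.602]
wrist_force: [-0.4, 0.3, -2.5]
opening: 0.55
eef [ 537.9 -180.4   68. ] z_hold 40.7 F [-0.4  0.3 -2.5] Ftool [-0.1  2.5 -0.5] T [-0.04 -0.03 -0.  ] yaw -116.7 err tool [-0.1 11.7 -0. ] tilt 0.01 0.5502705992886581 9.1667
```

No contact force yet, so I'll keep going in small steps.

```bash
python3 -m jog '[[0,0.5,0,0,0,0,1],[0,0.5,0,0,0,0,1],[0,0,0,0,0,0,1]]'
python3 -c "
from h import *;st()"
python3 -m jog '[[0,0.4,0,0,0,0,1],[0,0.4,0,0,0,0,1],[0,0,0,0,0,0,1]]'
python3 -c "
from h import *;st()"
```

```text
time_s: 9.42
eef_pos: [0.5378, -0.1804, 0.067]
eef_rot: [0.371, -0.371, 0.602, -0.602]
wrist_force: [0.2, -0.0, -2.3]
opening: 0.553
eef [ 537.8 -180.4   67. ] z_hold 39.7 F [ 0.2 -0.  -2.3] Ftool [-0.1  2.3  0.2] T [-0.05  0.01 -0.01] yaw -116.7 err tool [-0.1 10.7  0. ] tilt 0.01 0.5526733621270631 9.4167
time_s: 9.67
eef_pos: [0.5379, -0.1804, 0.0662]
eef_rot: [0.371, -0.371, 0.602, -0.602]
wrist_force: [0.6, -0.4, -1.9]
opening: 0.551
eef [ 537.9 -180.4   66.2] z_hold 38.9 F [ 0.6 -0.4 -1.9] Ftool [0.1 1.9 0.7] T [ 0.02 -0.01  0.02] yaw -116.7 err tool [-0.1  9.9 -0. ] tilt 0.0 0.5514654773401683 9.6667
```

It is 2 mm below ledge level with no contact force, so the foot is in the pocket. Continue down gently.

```bash
python3 -m jog '[[0,0.6,0,0,0,0,1],[0,0.6,0,0,0,0,1],[0,0.6,0,0,0,0,1],[0,0.6,0,0,0,0,1],[0,0,0,0,0,0,1]]'
python3 -c "
from h import *;st()"
python3 -m jog '[[0,0.6,0,0,0,0,1],[0,0.6,0,0,0,0,1],[0,0.6,0,0,0,0,1],[0,0.6,0,0,0,0,1],[0,0,0,0,0,0,1]]'
python3 -c "
from h import *;st()"
```

```text
time_s: 10.08
eef_pos: [0.5378, -0.1803, 0.0637]
eef_rot: [0.371, -0.371, 0.602, -0.602]
wrist_force: [-0.3, 0.4, -1.8]
opening: 0.551
eef [ 537.8 -180.3   63.7] z_hold 36.4 F [-0.3  0.4 -1.8] Ftool [-0.2  1.8 -0.4] T [-0.04 -0.01  0.06] yaw -116.7 err tool [-0.1  7.4  0.1] tilt 0.02 0.5509281056212108 10.0833
time_s: 10.5
eef_pos: [0.5378, -0.1803, 0.0613]
eef_rot: [0.371, -0.371, 0.602, -0.602]
wrist_force: [-0.3, 0.2, -2.6]
opening: 0.555
eef [ 537.8 -180.3   61.3] z_hold 34.0 F [-0.3  0.2 -2.6] Ftool [-0.1  2.6 -0.3] T [0.01 0.   0.05] yaw -116.7 err tool [-0.1  5.   0.1] tilt 0.01 0.5549892342572638 10.5
```

```bash
python3 -m jog '[[0,0.6,0,0,0,0,1],[0,0.6,0,0,0,0,1],[0,0.6,0,0,0,0,1],[0,0.6,0,0,0,0,1],[0,0,0,0,0,0,1]]'
python3 -c "
from h import *;st()"
python3 -m jog '[[0,0.5,0,0,0,0,1],[0,0.5,0,0,0,0,1],[0,0.5,0,0,0,0,1],[0,0,0,0,0,0,1]]'
python3 -c "
from h import *;st()"
```

```text
time_s: 10.92
eef_pos: [0.5378, -0.1804, 0.0589]
eef_rot: [0.371, -0.371, 0.602, -0.602]
wrist_force: [0.2, 0.2, -2.3]
opening: 0.554
eef [ 537.8 -180.4   58.9] z_hold 31.6 F [ 0.2  0.2 -2.3] Ftool [-0.3  2.3  0.1] T [-0.02 -0.01 -0.02] yaw -116.7 err tool [-0.1  2.6  0. ] tilt 0.01 0.5535382100019739 10.9167
time_s: 11.25
eef_pos: [0.5378, -0.1804, 0.0575]
eef_rot: [0.371, -0.371, 0.602, -0.602]
wrist_force: [-0.3, 0.4, -2.3]
opening: 0.554
eef [ 537.8 -180.4   57.5] z_hold 30.2 F [-0.3  0.4 -2.3] Ftool [-0.2  2.3 -0.4] T [ 0.03 -0.02  0.01] yaw -116.7 err tool [-0.1  1.2  0. ] tilt 0.01 0.5538487940452943 11.25
```

```bash
python3 -m jog '[[0,0.4,0,0,0,0,1],[0,0.4,0,0,0,0,1],[0,0,0,0,0,0,1]]'
python3 -c "
from h import *;st()"
python3 -m jog '[[0,0.4,0,0,0,0,1],[0,0,0,0,0,0,1]]'
python3 -c "
from h import *;st()"
```

```text
time_s: 11.5
eef_pos: [0.5378, -0.1804, 0.0567]
eef_rot: [0.371, -0.371, 0.602, -0.602]
wrist_force: [-0.4, 0.3, -3.0]
opening: 0.552
eef [ 537.8 -180.4   56.7] z_hold 29.4 F [-0.4  0.3 -3. ] Ftool [-0.1  3.  -0.5] T [-0.03  0.03  0.01] yaw -116.7 err tool [-0.1  0.4  0. ] tilt 0.01 0.5520014576843351 11.5
time_s: 11.67
eef_pos: [0.5379, -0.1804, 0.0564]
eef_rot: [-0.371, 0.371, -0.602, 0.602]
wrist_force: [-0.0, 0.1, -2.5]
opening: 0.553
eef [ 537.9 -180.4   56.4] z_hold 29.1 F [-0.   0.1 -2.5] Ftool [-0.1  2.5 -0.1] T [-0.06  0.07 -0.01] yaw -116.7 err tool [-0.1  0.1 -0.1] tilt 0.0 0.55338205195272 11.6667
```

```bash
python3 -m jog '[[0,0.4,0,0,0,0,1],[0,0.3,0,0,0,0,1],[0,0,0,0,0,0,1]]'
python3 -c "
from h import *;st()"
```

```text
time_s: 11.92
eef_pos: [0.538, -0.1804, 0.0562]
eef_rot: [-0.371, 0.371, -0.602, 0.602]
wrist_force: [-1.8, 1.6, 3.4]
opening: 0.552
eef [ 538.  -180.4   56.2] z_hold 28.9 F [-1.8  1.6  3.4] Ftool [-0.6 -3.4 -2.3] T [-0.44  0.03  0.03] yaw -116.7 err tool [-0.1 -0.1 -0.2] tilt 0.01 0.5517159429553758 11.9167
```

Floor contact at 28.9 mm with about 6 N. Release gradually, then lift straight up.

```bash
python3 -m jog '[[0,0,0,0,0,0,-0.1],[0,0,0,0,0,0,-0.2],[0,0,0,0,0,0,-0.3],[0,0,0,0,0,0,-0.5],[0,0,0,0,0,0,-0.7],[0,0,0,0,0,0,-0.8],[0,0,0,0,0,0,-0.8]]'
python3 -m jog '[[0,-3,0,0,0,0,-0.8],[0,-8,0,0,0,0,-0.8],[0,-15,0,0,0,0,-0.8],[0,-25,0,0,0,0,-0.8],[0,-30,0,0,0,0,-0.8],[0,-30,0,0,0,0,-0.8],[0,0,0,0,0,0,-0.8]]'
python3 - <<'E'
from h import *
st()
m=camera_model("wrist");cv2.imwrite("pics/w9.png",camera("wrist"))
np.save("w9.npy",{k:np.array(m[k]) for k in("K","pose")},allow_pickle=True)
cv2.imwrite("pics/s9.png",cv2.resize(camera("side")[90:290,240:480],None,fx=3,fy=3,interpolation=cv2.INTER_CUBIC))
E
```

```text
time_s: 12.5
eef_pos: [0.5379, -0.1804, 0.0556]
eef_rot: [-0.371, 0.371, -0.602, 0.602]
wrist_force: [-0.4, -0.7, 0.2]
opening: 0.902
time_s: 13.08
eef_pos: [0.5416, -0.1824, 0.1744]
eef_rot: [-0.373, 0.369, -0.598, 0.606]
wrist_force: [1.1, -0.6, 0.6]
opening: 0.903
eef [ 541.6 -182.4  174.4] z_hold 147.1 F [ 1.1 -0.6  0.6] Ftool [ 0.1 -0.6  1.2] T [0.1  0.04 0.02] yaw -116.7 err tool [ -0.3 118.   -5.6] tilt 0.67 0.9033825335950828 13.0833
```

View pics/w9.png

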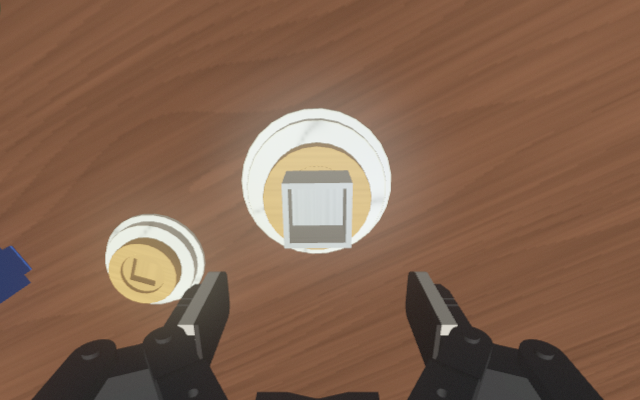

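View pics/s9.png

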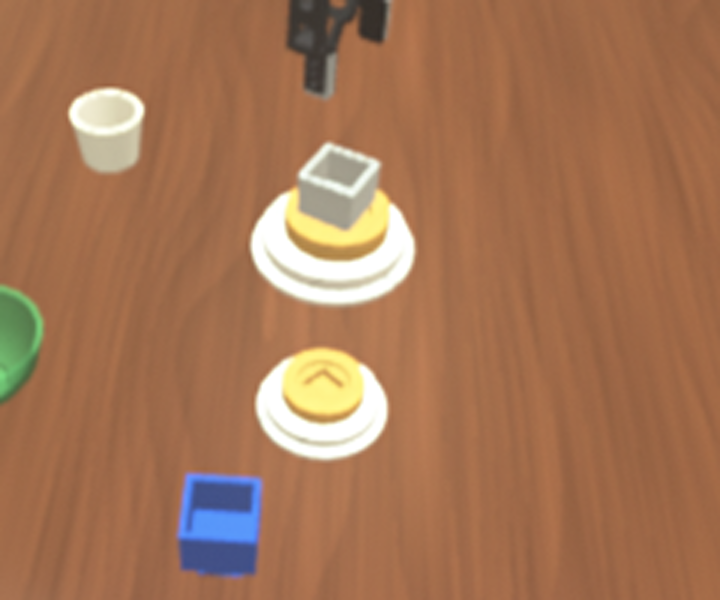

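The holder stands squarely in the socket, with the cup just above the ring (wrist rim about (283–352, 183–248)). I'll let the arm settle and run one numeric check before handing in.

```bash
python3 -m jog '[[0,0,0,0,0,0,-0.8],[0,0,0,0,0,0,-0.8],[0,0,0,0,0,0,-0.8],[0,0,0,0,0,0,-0.8]]' | head -1
python3 - <<'E'
from h import *
m=camera_model("wrist");im=camera("wrist")
cv2.imwrite("pics/w10c.png",cv2.resize(im[140:270,240:400],None,fx=4,fy=4,interpolation=cv2.INTER_CUBIC))
np.save("w10.npy",{k:np.array(m[k]) for k in("K","pose")},allow_pickle=True)
E
```

```text
time_s: 13.52
```

View pics/w10c.png

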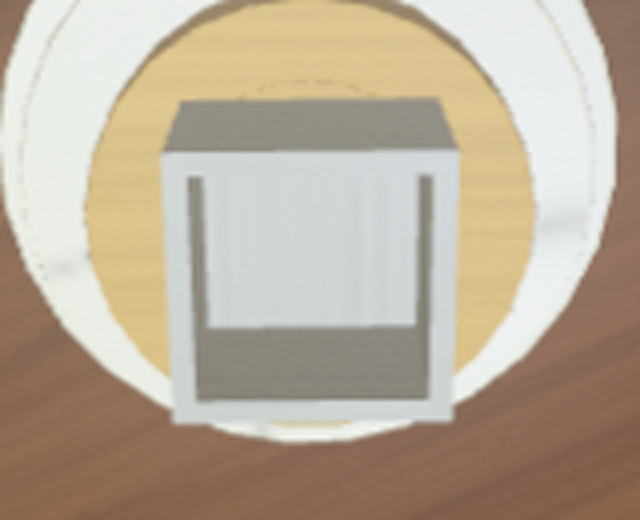

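The rim corners in the crop are (161,152),(460,150),(453,423),(172,425).

Run:
```python
from h import *
m=np.load("w10.npy",allow_pickle=True).item()
f=lambda p:(240+(p[0]+.5)/4-.5,140+(p[1]+.5)/4-.5)
for z in(.087,.099):
    P=np.array([ray(m,*f(p),z) for p in[(161,152),(460,150),(453,423),(172,425)]])
    print(z,P.mean(0).round(4),[np.linalg.norm(P[i]-P[i-1]).round(4) for i in range(4)])
st()
hand_in()
```

```text
0.087 [ 0.5382 -0.1814  0.087 ] [np.float64(0.0486), np.float64(0.0482), np.float64(0.0486), np.float64(0.0485)]
0.099 [ 0.5422 -0.1835  0.099 ] [np.float64(0.046), np.float64(0.0456), np.float64(0.0459), np.float64(0.0458)]
eef [ 537.4 -180.1  165.6] z_hold 138.3 F [-1.2  0.  -0.6] Ftool [ 0.5  0.6 -1.1] T [ 0.02 -0.01 -0.  ] yaw -116.7 err tool [ -0.  109.3   0.8] tilt 0.11 0.8998008948407749 13.5667
the job is handed in; nothing more can be done
```

The steel holder is seated in the larger pedestal's brass socket, released and upright. I handed the job in at about 13.6 s; the hand-in gives no verdict.

I measured the pocket's centre and turn with the wrist camera, turned the held foot to match, and lowered it in small steps. It went straight in without touching the ledge, so no shuffling was needed. It met the floor with about 6 N, with the foot at about 28.9 mm.

**Last checks:**
- **Height:** the rim measured about 48.5 mm square when cast at the fully seated height. At the "still on the ledge" height it came out about 46 mm, which does not fit the 48 mm cup.
- **Position:** the rim centre was within about 1 mm of the measured pocket centre. I had no precise fix on the pedestal's axis, but the pocket lies at most about 6 mm from it, inside the 10 mm limit.
- **Clear of the robot:** the jaws were open and the fingertips about 80 mm above the holder.
- **Bystanders:** I did not re-measure the bowl, tin and cup. All moves stayed well clear of them, and the bowl and cup looked in place in the last side view.

No check failed or disagreed.

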